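# Uncover the tea strainer in the drawer organiser and point it out

### The job

Show me where the tea strainer is: gently push the organiser's top tray along with your fingertips until the whole strainer lies uncovered, then point at the strainer's round bowl from a few centimetres above, staying there for two seconds without touching it. Finish still pointing at it; do not grip or lift anything, and leave everything else as it lies.

Things in the scene. Friction and masses are not known exactly. Their poses are not given: they have to be found in the camera images.
- organiser: Ivory plastic organiser, open on top, fixed to the counter: 210 mm (x) by 346 mm (y) by 80 mm high, walls 3 mm, floor 4 mm. Origin: centre of its underside, z up. Four equal lower compartments (2 by 2, each about 100 by 168 mm) parted by a cross of dividers 38 mm high; one utensil lies lengthwise in each, and which is where varies. A shallow top tray lies over the middle.
- tray (a joint): Slide of the top tray along the organiser's y, in m: 0 in the middle, + towards its +y end, stops at -0.105 and +0.105. Starts within 0.015 of the middle, hiding part of every compartment. It needs 1.5 to 3 N to move, stays where left, cannot be lifted off. Over 45 N (squeezing its wall, ramming it into a stop) is not gentle.
- tray_mid (a point): Middle of the top tray at rim height, 84 mm above the counter; axes as the organiser's. An open box 198 mm (x) by 130 mm (y), underside 44 mm above the counter, walls 3 mm, with lips riding on the organiser's long rims. Two lengthwise dividers 34 mm either side of the middle; a small loose spoon rides in the -x trough, the middle trough is empty.
- tray_end_plus (a point): Middle of the tray's +y end wall at its outer face and rim height (84 mm above the counter), 65 mm from the tray's middle. The face is flat, upright and 40 mm deep: a place to push. At the start a gap of 90 to 120 mm lies between it and the organiser's end wall; fingertips fit in there, some 20 mm below the rim.
- tray_end_minus (a point): Middle of the tray's -y end wall at its outer face and rim height (84 mm above the counter), 65 mm from the tray's middle. The face is flat, upright and 40 mm deep: a place to push. At the start a gap of 90 to 120 mm lies between it and the organiser's end wall; fingertips fit in there, some 20 mm below the rim.
- strainer: Steel tea strainer lying mouth up in a lower compartment: round mesh bowl 64 mm across, 22 mm deep, and thin handle, 135 mm in all. Origin: middle of its length, underside. Bowl towards its +y, handle towards its -y (within 0.1 rad of the organiser's y); it reaches 70 mm either way. It lies uncovered when the tray's middle is 135 mm or more away along y; no need to push on to the stop.
- strainer_bowl (a point): Centre of the strainer's bowl at rim height: 30 mm from the strainer's origin along its +y, 22 mm above its underside (26 mm above the counter). Point here: fingertips within about 20 mm of it sideways and some 20 to 70 mm above it.
- peeler: Y-shaped vegetable peeler, black handle and steel blade, 120 by 60 by 12 mm, in a lower compartment; origin near the middle of its underside. Leave alone.
- opener: Flat steel bottle opener with a rectangular loop, 120 by 36 by 4 mm, in a lower compartment; origin at the middle of its underside. Leave alone.
- spoon: Steel spoon 130 mm long, 44 mm wide and 9 mm high at the bowl, in a lower compartment; origin near the middle of its underside. Leave alone.
- tawa: Cast iron tawa, a flat round griddle 260 mm across and 14 mm high with a flat handle along its +x reaching 293 mm from the centre; origin at the centre of its underside, on the counter left of the organiser. Leave alone.
- tumbler: Black plastic tumbler, 76 mm across, 110 mm high, open on top; origin at the centre of its underside, on the counter at the right. Leave alone.
- bowl_large: Larger of two nested aluminium bowls, 176 mm across, 58 mm high; origin at the centre of its underside, on the counter at the right. Leave alone.
- bowl_small: Smaller aluminium bowl, 144 mm across, 62 mm high, standing inside the larger one; origin at the centre of its underside. Leave alone.
- ladle: Steel ladle lying on the counter at the left, 300 mm long along its y, bowl 88 mm across and 34 mm high at its +y end; origin near the middle of its length, at counter height. Leave alone.

How it is judged (in metres and radians):
On the way:
1. the tray is clear of the strainer and the fingertips hover close above the strainer's bowl, touching nothing, for two seconds ((y of strainer in the frame of tray_mid above 0.13 m or y of strainer in the frame of tray_mid below -0.13 m) and horizontal distance between the grasp point and strainer_bowl below 0.032 m and z of the grasp point in the frame of strainer_bowl between 0.015 and 0.11 m and contact force between the fingers and anything else below 0.2 N), for 1.9 s.
At the end, for the whole second after the job is handed in: Tray middle at least 130 mm from the strainer origin along the organiser; the point between the finger pads within 32 mm sideways of the bowl centre and 15 to 110 mm above its rim (tips under about 90 mm), touching nothing; strainer within 8 mm of where it lay ((y of strainer in the frame of tray_mid above 0.13 m or y of strainer in the frame of tray_mid below -0.13 m) and horizontal distance between the grasp point and strainer_bowl below 0.032 m and z of the grasp point in the frame of strainer_bowl between 0.015 and 0.11 m and distance of strainer from where it was at the start of the episode below 0.008 m).
It fails at once if the strainer is touched by the robot or moved (contact force between any of the fingers, the arm and strainer above 0.3 N or distance of strainer from where it was at the start of the episode above 0.01 m).
It fails at once if the tray or organiser is squeezed or pushed with more than 45 N (contact force between the fingers and organiser above 45 N).
It fails at once if another utensil in the lower compartments is moved more than 12 mm (distance of any of peeler, opener, spoon from where it was at the start of the episode above 0.012 m).
It fails at once if the tawa, tumbler, bowls or ladle is moved more than 12 mm (distance of any of tawa, tumbler, bowl_large, bowl_small, ladle from where it was at the start of the episode above 0.012 m).
It also fails if it takes over 42 s, if anything falls off the work surface, if the arm or the gripper's body presses on something with over 40 N, if the wrist force passes 120 N, or if a joint passes its speed limit or range.

### The arm

A 6-joint arm with a two-finger parallel gripper is mounted at the origin on the work surface. World frame = base frame: x ahead of the robot, y to its left, z up, the work surface at z = 0. Lengths are in m, angles in degrees, forces in N, time in s.
With the tool pointing down it reaches from about 0.3 to 0.75 m from the base axis. Payload 8.5 kg.
Tool frame: the origin (TCP) lies at the very end of the fingers, on their centre line; the grasp point (between the pads) lies 19 mm behind it (env.grip_point_offset is the distance from the TCP to the grasp point, in m); z points along the fingers, y is the direction in which the jaws open and shut (so a half turn about z gives the same grasp; the last joint's range is limited). The gripper opens to 85 mm and grips with 20 to 120 N. Pads are 22 mm wide; open, the fingers measure 114 mm over their backs; the gripper's body (76 mm by 85 mm) begins 54 mm behind the grasp point. The pads swing forward as they close: fully open they stand 13 mm farther back than shut.
Start: joints at [-81.893, 21.807, 74.336, -0, 83.858, -12.336], TCP at [0.192, -0.515, 0.231] pointing down, gripper open.
Joint ranges: [-178.18, 178.18], [-50.72, 133.34], [12.68, 142.11], [-81.47, 261.47], [9.98, 163.14], [-165.26, 165.26]. Speed limits (degrees/s): [136.94, 136.94, 180, 180, 180, 180].

### API

Orientations are given as a 3x3 rotation matrix whose columns are the frame's x, y, z axes.
In Python, from rig import env gives the robot as it stands.
- The arm moves only by the tool move_arm, never from a script. Its argument "moves" is a list of rows, each a list of 4 numbers: the shift along the tool's x, y, z in mm, then the turn about the tool's z in rad. In form: [[tx, ty, tz, spin], ...]. A call has 1 to 20 rows; each row is the pose to reach, as a shift and turn from the pose commanded when the call began, along the tool's axes at that moment; what a row does not reach only later rows make up. A row lasts 1/10 s, in which the tool goes at most 50 mm and 8.59 degrees, less where a joint would pass 70% of its speed; a pose out of reach is approached as far as the arm can. A call with a gripper value outside its range is refused whole. "grip" is the closure, from 0 (fully open) to 1 (shut), set as the call begins (left out, the last holds). The fingers move at their own pace and stop on an object; "grip_force" is the grip in N (left out, the last holds). Time passes only in rows, so rows that repeat a pose let the fingers close. It gives the time, the measured TCP pose, the force and the opening at its end, in the units of the state.
- env.observe(): the state, without advancing time (a new reading comes with each control period).
- env.get_image(name): name is "scene" or "top"; returns the picture (384x512x3 uint8, red, green, blue); there is no depth.
- env.get_calibration(name): a dict with "fovy" (degrees; the focal length in pixels is half the picture's height over the tangent of half this angle, whatever the lens; pixels are square), "cx", "cy" (the principal point, pixels), "extrinsics" (4x4, takes a point from world to camera coordinates). Camera axes: x right, y up, looking along -z (the intrinsics and any distortion apply to the point x, -y, -z); pixel columns grow to the right and rows downward; lengths in m; the calibration is good to about 2 mm. A picture is of the moment at which its call begins. get_calibration takes no time and is no camera call.
- env.close_job(): hands the job in, once; it reports no verdict.
Trained networks look in the newest picture that a camera, given by its name, has taken for a name from the list of things; names that differ only in an ending like _2 or _b are one class to them, and where a whole thing is asked for, a point or a joint stands for the part that bears it (a point fixed in the world has none). Each returns a list of dicts, best first, with "conf" (0 to 1); they miss things now and then, are a little off and sometimes report something else, mostly with a low value. They report only what shows in the picture. A call takes as long as a camera call.
- env.silhouettes(camera, name): "region" (384x512 bool, what is visible of it) and "point" ([row, column] in pixels, amid what is visible of it).
- env.tip_of(camera, name): "point" ([row, column] in pixels: a listed point, or the origin of a listed thing).
The state is a dict: "time_s": time; "q": joint angles; "qvel": joint speeds; "joint_efforts": joint torques, N m; "position": TCP position; "tool_rot": TCP orientation; "ft_force": force on the tool from outside, world axes, zero at the start; "wrist_torque": the same for the moment, N m; "grip_width": finger opening in m.
Only numpy, scipy, OpenCV 4.12 (cv2) and the standard library are available. Lean on these libraries where they do the work, as an engineer would, in place of code of your own. Each camera call takes 0.05 s, during which the arm holds its last target.

## Working session

There is one attempt and no reset: what is moved stays moved. The work goes in short steps, Python scripts to look and compute and a tool call to move; the robot and the scene stay as the last step left them, time stands still between calls to the robot, and variables do not carry over. Pictures are saved under pics/ and viewed, and the job is handed in when it is done.

Besides the shell and the picture viewer there is one more tool, called after ">>>" as name(argument=value, ...) on one line, values as JSON. move_arm: Moves the arm, as the interface text tells. Its arguments: {"type":"object","properties":{"moves":{"type":"array"},"grip":{"type":"number"},"grip_force":{"type":"number"}},"required":["moves"]}

```bash
mkdir -p pics; ls; python3 - <<'E'
from rig import env
import cv2,numpy as np
s=env.observe()
for k in s: print(k,np.round(np.array(s[k]),3).tolist())
for n in("scene","top"):
    im=env.get_image(n); cv2.imwrite(f"pics/{n}0.png",cv2.cvtColor(im,cv2.COLOR_RGB2BGR))
    c=env.get_calibration(n); print(n,c)
E
```

```text
pics
time_s 0.0
q [-81.891, 21.838, 74.385, -0.0, 83.857, -12.334]
qvel [0.063, 0.101, 0.011, -0.088, 0.084, 0.026]
joint_efforts [0.002, -44.846, -23.127, -0.0, 0.005, -0.0]
position [0.192, -0.515, 0.231]
tool_rot [[0.937, 0.349, -0.0], [0.349, -0.937, 0.001], [0.0, -0.001, -1.0]]
ft_force [-0.269, -0.376, 0.121]
wrist_torque [-0.007, 0.022, -0.032]
grip_width 0.085
scene {'fovy': 53.144301395591555, 'cx': 254.7188079100557, 'cy': 192.8989635217211, 'extrinsics': array([[ 0.58148215,  0.81355181,  0.00345848, -0.31996852],
       [-0.67256176,  0.47830963,  0.56469511,  0.28975382],
       [ 0.45775451, -0.33068617,  0.82529235, -1.58560577],
       [ 0.        ,  0.        ,  0.        ,  1.        ]])}
top {'fovy': 52.62344073616966, 'cx': 255.75189779374486, 'cy': 192.6712393385247, 'extrinsics': array([[ 1.87743452e-02, -9.99823611e-01, -5.21286981e-04,
         2.66467600e-02],
       [ 9.86453275e-01,  1.84382953e-02,  1.63002960e-01,
        -4.83183664e-01],
       [-1.62964597e-01, -3.57449909e-03,  9.86625442e-01,
        -1.11735543e+00],
       [ 0.00000000e+00,  0.00000000e+00,  0.00000000e+00,
         1.00000000e+00]])}
```

View pics/top0.png

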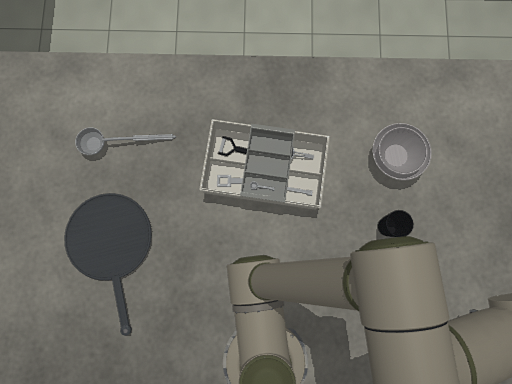

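View pics/scene0.png

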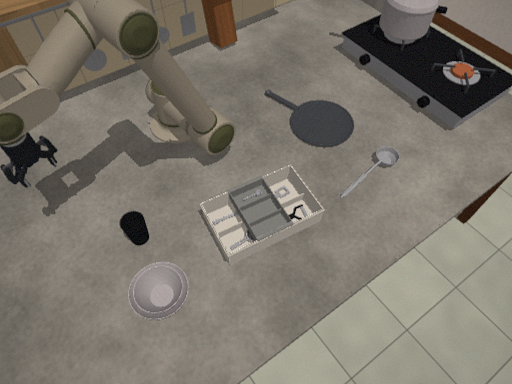

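```bash
cat > h.py <<'E'
from rig import env
import cv2,numpy as np
def ray(n,p):
    c=env.get_calibration(n); f=192/np.tan(np.radians(c['fovy']/2)); E=c['extrinsics']
    d=np.array([(p[1]-c['cx'])/f,-(p[0]-c['cy'])/f,-1.]); R=E[:3,:3]
    return -R.T@E[:3,3], R.T@d
def atz(n,p,z):
    o,d=ray(n,p); return o+d*(z-o[2])/d[2]
def proj(n,X):
    c=env.get_calibration(n); f=192/np.tan(np.radians(c['fovy']/2)); E=c['extrinsics']
    P=E[:3,:3]@np.asarray(X)+E[:3,3]; return np.array([c['cy']-f*P[1]/-P[2], c['cx']+f*P[0]/-P[2]])
E
python3 - <<'E'
from h import *
Z=dict(organiser=0,tray_mid=.084,tray_end_plus=.084,tray_end_minus=.084,strainer=.004,strainer_bowl=.026,peeler=.004,opener=.004,spoon=.004)
for cam in("top","scene"):
  for n,z in Z.items():
    for r in env.tip_of(cam,n)[:2]:
        print(cam,n,round(r['conf'],2),np.round(r['point'],1),np.round(atz(cam,r['point'],z),3))
E
```

```text
top organiser 0.56 [169.1 266.2] [0.564 0.005 0.   ]
top tray_mid 0.67 [166.  288.8] [ 0.555 -0.059  0.084]
top tray_end_plus 0.97 [157.1 244.7] [0.58  0.07  0.084]
top tray_end_plus 0.32 [164.8 290.5] [ 0.559 -0.064  0.084]
top strainer 0.58 [165.8 264.7] [0.574 0.01  0.004]
top strainer 0.48 [154.4 290.2] [ 0.612 -0.069  0.004]
top strainer_bowl 0.46 [152.9 285.5] [ 0.61  -0.053  0.026]
top peeler 0.45 [147.4 239. ] [0.631 0.091 0.004]
top opener 0.68 [179.5 239.7] [0.529 0.086 0.004]
top spoon 0.64 [189.4 287.1] [ 0.5   -0.06   0.004]
scene organiser 0.93 [218.  263.2] [0.574 0.019 0.   ]
scene organiser 0.61 [296.2 159.1] [ 0.613 -0.403  0.   ]
scene tray_mid 0.61 [202.6 259.3] [0.558 0.013 0.084]
scene tray_end_plus 0.59 [199.6 273.6] [0.576 0.058 0.084]
scene tray_end_minus 0.8 [214.9 240.4] [ 0.561 -0.065  0.084]
scene tray_end_minus 0.7 [295.7 160. ] [ 0.649 -0.401  0.084]
scene strainer 0.58 [237.4 247.4] [ 0.606 -0.07   0.004]
scene strainer_bowl 0.47 [235.4 253.6] [ 0.621 -0.055  0.026]
scene peeler 0.17 [230.7 255.7] [ 0.601 -0.032  0.004]
scene opener 0.45 [194.4 275.1] [0.521 0.111 0.004]
scene spoon 0.63 [215.9 234.4] [ 0.511 -0.058  0.004]
```

```bash
python3 - <<'E'
from h import *
im=cv2.imread("pics/top0.png")[110:220,190:340]
cv2.imwrite("pics/z1.png",cv2.resize(im,None,fx=5.2,fy=5.2,interpolation=cv2.INTER_CUBIC))
im=cv2.imread("pics/scene0.png")[155:270,190:335]
cv2.imwrite("pics/z2.png",cv2.resize(im,None,fx=5,fy=5,interpolation=cv2.INTER_CUBIC))
E
```

```text
(no output)
```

View pics/z1.png

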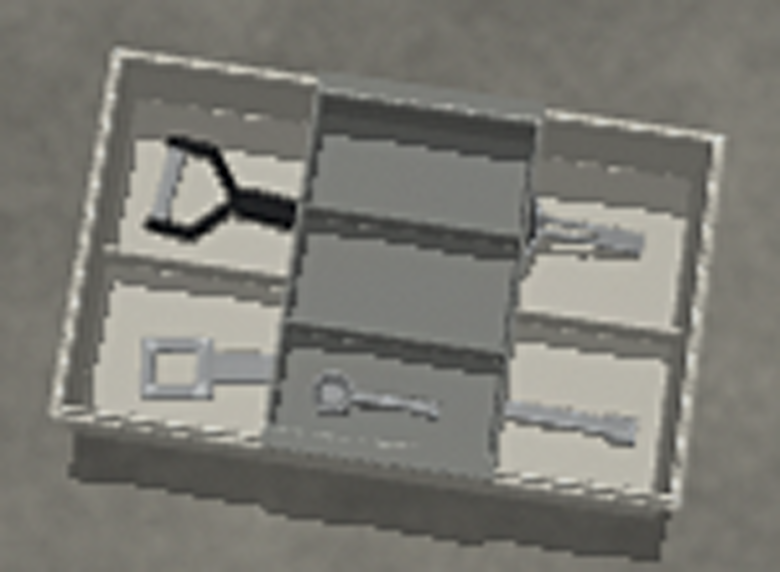

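View pics/z2.png

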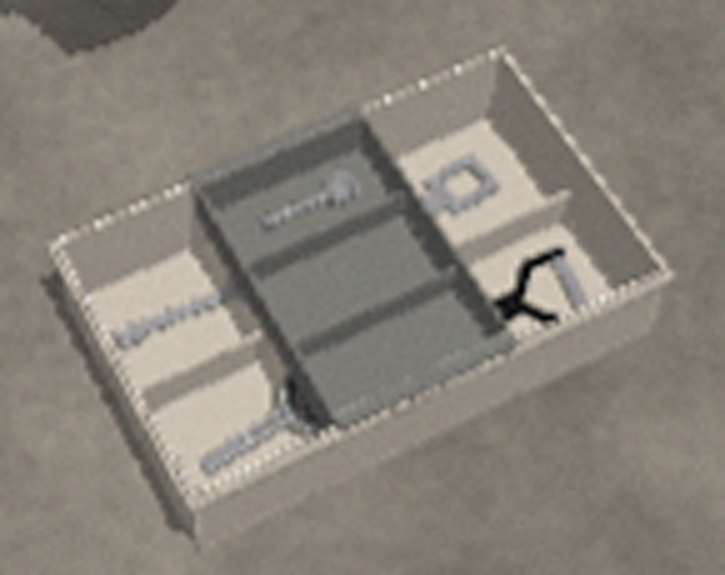

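```bash
cat > fit.py <<'E'
from h import *
from scipy.optimize import least_squares
sz=lambda u,v:(110+v/5.2,190+u/5.2)
ss=lambda u,v:(155+v/5,190+u/5)
L=[(.105,.173),(.105,-.173),(-.105,-.173),(-.105,.173)]
top=[sz(115,50),sz(722,135),sz(675,508),sz(55,414)]
sc=[ss(670,273),ss(195,500),ss(55,243),ss(500,50)]
def W(p,l):
    c,s=np.cos(p[2]),np.sin(p[2]); return np.array([p[0]+c*l[0]-s*l[1],p[1]+s*l[0]+c*l[1],l[2]])
def res(p):
    r=[]
    for cam,pts in(("top",top),("scene",sc)):
        for l,q in zip(L,pts): r+=list(proj(cam,W(p,(*l,.08)))-q)
    return np.array(r)
s=least_squares(res,[.57,.01,-.1])
if __name__=="__main__": print(s.x,np.degrees(s.x[2]),np.round(s.fun,1))
P=s.x
def toloc(X):
    c,s=np.cos(P[2]),np.sin(P[2]); d=np.asarray(X)-[P[0],P[1],0]; return np.array([c*d[0]+s*d[1],-s*d[0]+c*d[1],d[2]])
E
python3 fit.py; python3 - <<'E'
from fit import *
print("tray edges top", [np.round(toloc(atz("top",sz(*q),.084)),3) for q in [(318,82),(540,112),(270,440),(497,478)]])
print("tray edges scene",[np.round(toloc(atz("scene",ss(*q),.084)),3) for q in [(190,185),(325,425),(358,115),(512,345)]])
print("handle end top",np.round(toloc(atz("top",sz(645,243),.02)),3),np.round(toloc(atz("top",sz(537,215),.026)),3))
print("handle end sc",np.round(toloc(atz("scene",ss(205,466),.02)),3))
for cam in("top","scene"):
  for r in env.silhouettes(cam,"strainer")[:2]:
    R=r['region']; print(cam,r['conf'],R.sum(),np.argwhere(R).min(0),np.argwhere(R).max(0),r['point'])
E
```

```text
[ 0.56853011  0.01128415 -0.12756992] -7.309217816920711 [-0.5 -0.1 -0.5 -1.  -2.3 -0.4 -1.6 -0.5 -1.1 -1.5 -0.9 -1.5 -0.7 -1.4
 -0.8 -0.7]
tray edges top [array([0.1  , 0.055, 0.084]), array([ 0.101, -0.072,  0.084]), array([-0.107,  0.051,  0.084]), array([-0.11 , -0.076,  0.084])]
tray edges scene [array([-0.097, -0.072,  0.084]), array([ 0.104, -0.078,  0.084]), array([-0.096,  0.055,  0.084]), array([0.11 , 0.054, 0.084])]
handle end top [ 0.052 -0.147  0.02 ] [ 0.058 -0.082  0.026]
handle end sc [ 0.064 -0.144  0.02 ]
top 0.53 96 [150 291] [158 313] [155.8, 299.0]
scene 0.27 74 [204 290] [217 307] [209.0, 299.5]
```

```bash
cat >> fit.py <<'E'
def plan(l):
    s=env.observe(); X=W(P,l); R=np.array(s['tool_rot']); print("world",np.round(X,3),"shift mm",np.round(R.T@(X-np.array(s['position']))*1000,1), "spin",round(np.arctan2(R[1,0],R[0,0])-P[2],3), 't',round(s['time_s'],2))
E
python3 - <<'E'
from fit import *
plan((0,-.122,.231))
plan((.055,-.048,.026))
E
```

```text
world [ 0.553 -0.11   0.231] shift mm [ 4.799e+02 -2.540e+02  3.000e-01] spin 0.484 t 1.1
world [ 0.617 -0.043  0.026] shift mm [ 563.  -293.9  205.3] spin 0.484 t 1.1
```

>>> move_arm(moves=[[10,-5,0,0.01],[34,-18,0,0.035],[69,-36,0,0.07],[103,-54,0,0.105],[137,-73,0,0.14],[171,-91,0,0.175],[206,-109,0,0.21],[240,-127,0,0.245],[274,-145,0,0.28],[309,-163,0,0.315],[343,-181,0,0.35],[377,-200,0,0.385],[411,-218,0,0.42],[445,-236,0,0.455],[470,-249,0,0.475],[480,-254,0,0.484],[480,-254,0,0.484],[480,-254,0,0.484],[480,-254,0,0.484]], grip=1)

```text
time_s: 3.0
position: [0.5525, -0.1106, 0.2314]
tool_rot: [[0.992, -0.128, -0.0], [-0.128, -0.992, -0.0], [-0.0, 0.0, -1.0]]
ft_force: [0.7, 0.4, -0.3]
grip_width: -0.0003
```

>>> move_arm(moves=[[0,0,15,0],[0,0,40,0],[0,0,65,0],[0,0,90,0],[0,0,110,0],[0,0,120,0],[0,0,120,0],[0,0,120,0]])

```text
time_s: 3.8
position: [0.5534, -0.1102, 0.1122]
tool_rot: [[0.992, -0.127, 0.001], [-0.127, -0.992, -0.001], [0.001, 0.0, -1.0]]
ft_force: [-0.2, -0.6, -1.0]
grip_width: 0.0003
```

```bash
python3 - <<'E'
from fit import *
im=cv2.cvtColor(env.get_image("scene"),cv2.COLOR_RGB2BGR)
for l in [(0,-.122,.111),(0,-.122,.060),(0,-.075,.084),(0.055,-.048,.026)]:
    r,c=proj("scene",W(P,l)); cv2.circle(im,(int(round(c)),int(round(r))),1,(0,0,255),-1)
im=im[100:280,150:350]
cv2.imwrite("pics/z3.png",cv2.resize(im,None,fx=3.3,fy=3.3,interpolation=cv2.INTER_CUBIC))
plan((0,-.122,.06))
E
```

```text
world [ 0.553 -0.11   0.06 ] shift mm [-0.7 -0.4 52.5] spin -0.0 t 3.85
```

View pics/z3.png

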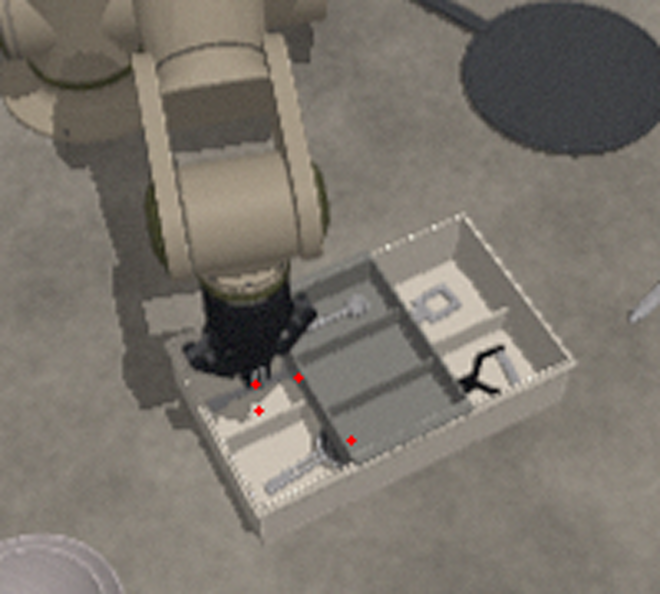

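>>> move_arm(moves=[[0,0,10,0],[0,0,20,0],[0,0,30,0],[0,0,40,0],[0,0,48,0],[0,0,50,0],[0,0,50,0]])

```text
time_s: 4.55
position: [0.5531, -0.1097, 0.061]
tool_rot: [[0.992, -0.127, -0.001], [-0.127, -0.992, 0.0], [-0.001, -0.0, -1.0]]
ft_force: [-0.9, -0.4, 0.2]
grip_width: -0.0001
```

```bash
python3 - <<'E'
from fit import *
im=cv2.cvtColor(env.get_image("scene"),cv2.COLOR_RGB2BGR)
im=im[100:280,150:350]
cv2.imwrite("pics/z4.png",cv2.resize(im,None,fx=3.3,fy=3.3,interpolation=cv2.INTER_CUBIC))
plan((0,-.075,.06))
E
```

```text
world [ 0.559 -0.063  0.06 ] shift mm [ -0.2 -47.    1.4] spin 0.0 t 4.6
```

View pics/z4.png

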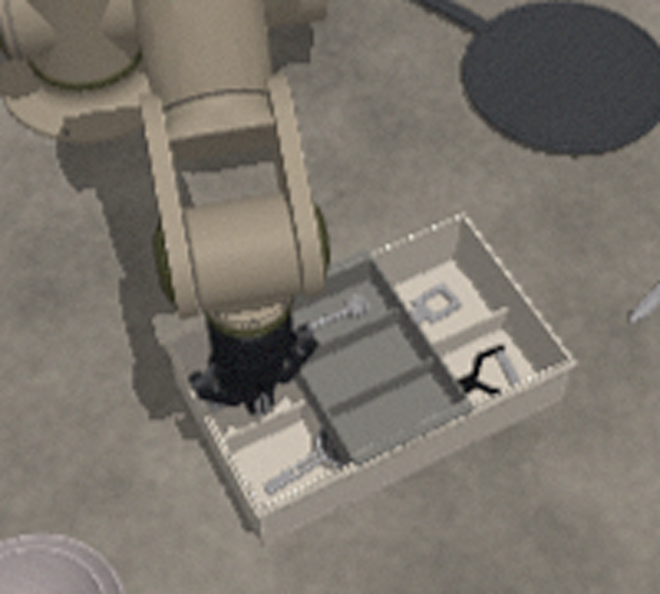

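>>> move_arm(moves=[[0,-8,0,0],[0,-16,0,0],[0,-24,0,0],[0,-28,0,0],[0,-32,0,0],[0,-36,0,0],[0,-40,0,0],[0,-44,0,0],[0,-48,0,0],[0,-52,0,0],[0,-56,0,0],[0,-60,0,0],[0,-60,0,0]])

```text
time_s: 5.9
position: [0.5608, -0.0496, 0.0613]
tool_rot: [[0.992, -0.126, 0.0], [-0.126, -0.992, 0.0], [0.0, -0.0, -1.0]]
ft_force: [0.0, 0.3, -0.4]
grip_width: 0.0001
```

```bash
python3 - <<'E'
from fit import *
im=cv2.cvtColor(env.get_image("scene"),cv2.COLOR_RGB2BGR)
im=im[100:280,150:350]
cv2.imwrite("pics/z5.png",cv2.resize(im,None,fx=3.3,fy=3.3,interpolation=cv2.INTER_CUBIC))
plan((0,-.075,.06))
E
```

```text
world [ 0.559 -0.063  0.06 ] shift mm [-0.1 13.5  1.3] spin 0.001 t 5.95
```

View pics/z5.png

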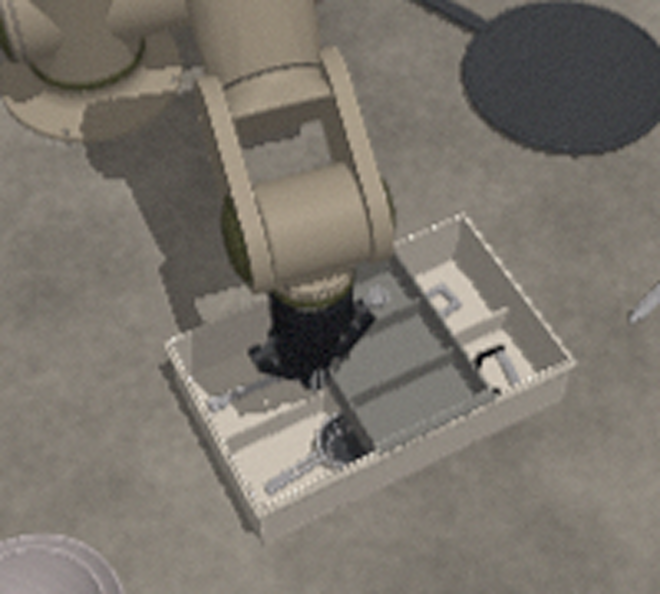

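>>> move_arm(moves=[[0,-3,0,0],[0,-8,0,0],[0,-13,0,0],[0,-18,0,0],[0,-23,0,0],[0,-28,0,0],[0,-33,0,0],[0,-38,0,0],[0,-43,0,0],[0,-48,0,0],[0,-53,0,0],[0,-57,0,0],[0,-60,0,0],[0,-60,0,0]])

```text
time_s: 7.35
position: [0.5684, 0.0099, 0.0614]
tool_rot: [[0.992, -0.126, -0.0], [-0.126, -0.992, 0.0], [-0.0, -0.0, -1.0]]
ft_force: [-0.4, 0.7, 0.3]
grip_width: 0.0
```

```bash
python3 - <<'E'
from fit import *
im=cv2.cvtColor(env.get_image("scene"),cv2.COLOR_RGB2BGR)
cv2.imwrite("pics/z6.png",cv2.resize(im[140:280,180:340],None,fx=4,fy=4,interpolation=cv2.INTER_CUBIC))
plan((.055,-.048,.08))
E
```

```text
world [ 0.617 -0.043  0.08 ] shift mm [ 55.   46.4 -18.6] spin 0.001 t 7.4
```

View pics/z6.png

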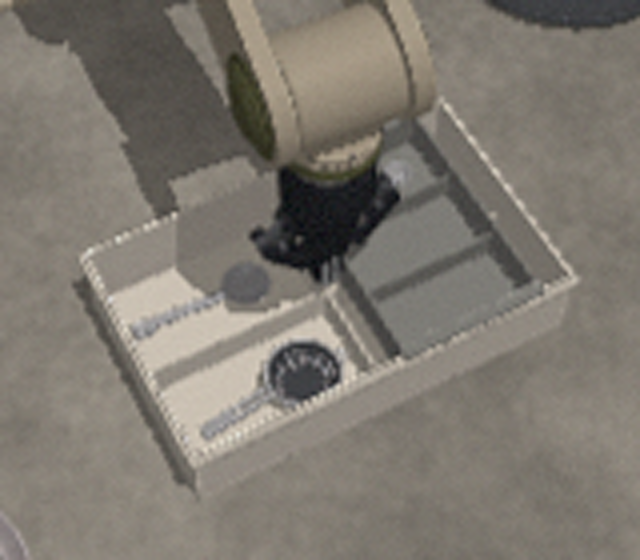

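```bash
python3 - <<'E'
from fit import *
q=(140+373/4,180+304/4); print("eye",np.round(atz("scene",q,.026),3),np.round(toloc(atz("scene",q,.026)),3))
for n,z in(("strainer_bowl",.026),("strainer",.004),("tray_mid",.084),("tray_end_minus",.084)):
    for r in env.tip_of("scene",n)[:2]: print(n,r['conf'],np.round(r['point'],1),np.round(atz("scene",r['point'],z),3),np.round(toloc(atz("scene",r['point'],z)),3))
for q in((333,262),(400,358),(490,225)):pass
print("tray -y edge",np.round(toloc(atz("scene",(140+358/4,180+400/4),.084)),3))
E
```

```text
eye [ 0.619 -0.044  0.026] [ 0.057 -0.049  0.026]
strainer_bowl 0.61 [233.7 251.6] [ 0.612 -0.057  0.026] [ 0.052 -0.062  0.026]
strainer 0.75 [236.6 247.5] [ 0.603 -0.068  0.004] [ 0.045 -0.074  0.004]
tray_mid 0.56 [194.  280.8] [0.572 0.091 0.084] [-0.007  0.08   0.084]
tray_mid 0.21 [186.5 296. ] [0.577 0.152 0.084] [-0.009  0.141  0.084]
tray_end_minus 0.96 [204.1 261.7] [0.567 0.016 0.084] [-0.002  0.004  0.084]
tray -y edge [0.109 0.009 0.084]
```

>>> move_arm(moves=[[0,6,0,0],[0,12,-5,0],[0,15,-20,0],[0,15,-40,0],[12,20,-45,0],[28,30,-45,0],[42,38,-45,0],[52,44,-40,0],[56,47,-30,0],[56,47,-22,0],[56,47,-19,0],[56,47,-19,0],[56,47,-19,0]])

```text
time_s: 8.9
position: [0.6178, -0.0441, 0.0805]
tool_rot: [[0.992, -0.126, 0.0], [-0.126, -0.992, 0.0], [0.0, -0.0, -1.0]]
ft_force: [0.1, -0.4, 0.4]
grip_width: 0.0001
```

```bash
python3 - <<'E'
from fit import *
for n in("scene","top"):
    im=cv2.cvtColor(env.get_image(n),cv2.COLOR_RGB2BGR)
    im=im[140:280,180:340] if n=="scene" else im[80:220,180:340]
    cv2.imwrite(f"pics/z7{n}.png",cv2.resize(im,None,fx=4,fy=4,interpolation=cv2.INTER_CUBIC))
plan((.057,-.049,.08))
for n,z in(("strainer_bowl",.026),("tray_mid",.084),("tray_end_minus",.084)):
  for cam in("scene","top"):
    for r in env.tip_of(cam,n)[:1]: print(cam,n,r['conf'],np.round(toloc(atz(cam,r['point'],z)),3))
E
```

```text
world [ 0.619 -0.045  0.08 ] shift mm [0.9 0.3 0.8] spin 0.001 t 9.0
scene strainer_bowl 0.64 [ 0.052 -0.059  0.026]
scene tray_mid 0.19 [-0.011  0.146  0.084]
scene tray_end_minus 0.84 [-0.007  0.022  0.084]
top tray_end_minus 0.96 [-0.007  0.016  0.084]
```

View pics/z7scene.png

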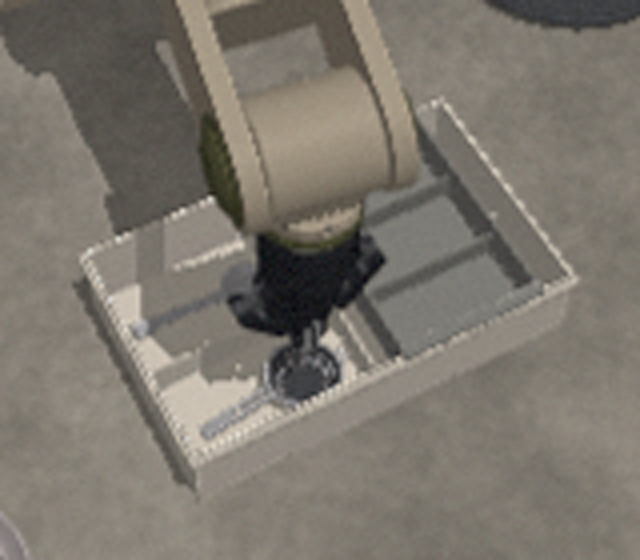

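View pics/z7top.png

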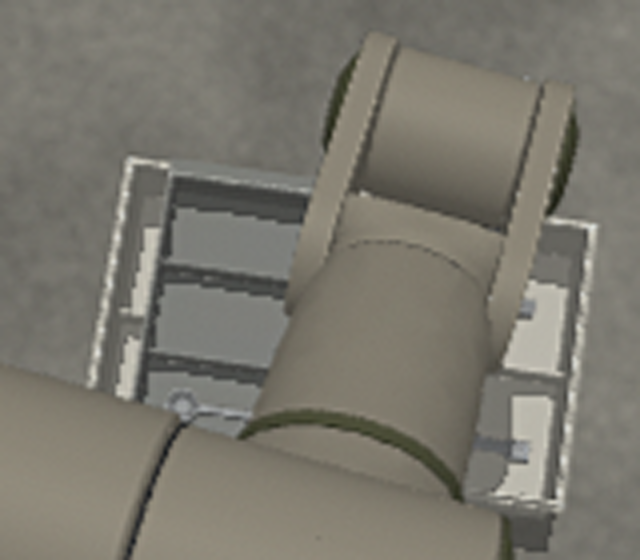

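>>> move_arm(moves=[[0,2,0,0],[0,2,0,0],[0,2,0,0],[0,2,0,0],[0,2,0,0],[0,2,0,0],[0,2,0,0],[0,2,0,0],[0,2,0,0],[0,2,0,0],[0,2,0,0],[0,2,0,0],[0,2,0,0],[0,2,0,0],[0,2,0,0],[0,2,0,0],[0,2,0,0],[0,2,0,0],[0,2,0,0],[0,2,0,0]])

```text
time_s: 11.3
position: [0.6177, -0.0464, 0.0803]
tool_rot: [[0.992, -0.127, -0.0], [-0.127, -0.992, -0.0], [-0.0, 0.0, -1.0]]
ft_force: [-0.1, -0.7, -0.4]
grip_width: 0.0
```

>>> move_arm(moves=[[0,0,0,0],[0,0,0,0],[0,0,0,0],[0,0,0,0],[0,0,0,0],[0,0,0,0],[0,0,0,0],[0,0,0,0],[0,0,0,0],[0,0,0,0]])

```text
time_s: 12.3
position: [0.6177, -0.0464, 0.0803]
tool_rot: [[0.992, -0.127, -0.0], [-0.127, -0.992, 0.0], [-0.0, -0.0, -1.0]]
ft_force: [-0.5, -0.4, 0.2]
grip_width: 0.0
```

```bash
python3 - <<'E'
from fit import *
im=cv2.cvtColor(env.get_image("scene"),cv2.COLOR_RGB2BGR)
cv2.imwrite("pics/z8.png",cv2.resize(im[140:280,180:340],None,fx=4,fy=4,interpolation=cv2.INTER_CUBIC))
plan((.057,-.049,.08)); print(env.observe()['ft_force'])
env.close_job()
E
```

```text
world [ 0.619 -0.045  0.08 ] shift mm [ 0.9 -1.9  0.3] spin 0.0 t 12.35
[ 0.71584142 -0.4120748   0.00426719]
the job is handed in; nothing more can be done
```

View pics/z8.png

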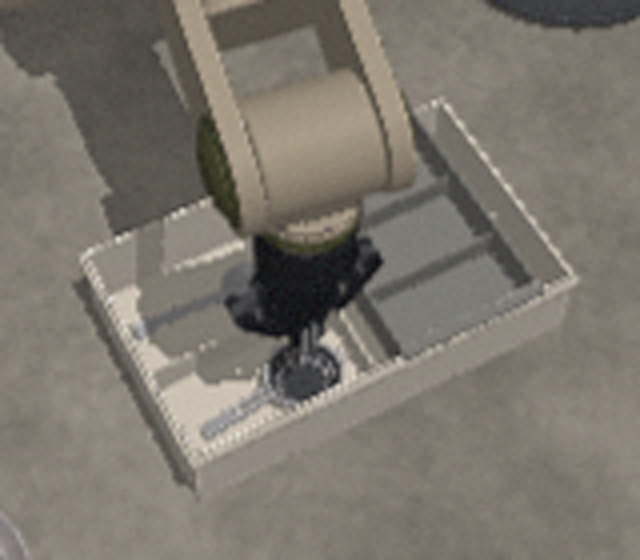

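I found the strainer in the far right compartment, with its bowl hidden under the tray. I pushed the tray about 85 mm towards its +y end with closed fingertips. I then pointed at the bowl and held there for about 3 s before handing in at 12.35 s. No verdict was reported.

- **Tray:** it ended at about +75 mm along the organiser, roughly 150 mm from the strainer's origin, so the whole strainer shows in the last picture.
- **Pointing:** the fingertips ended about 54 mm above the bowl's rim and about 2 mm sideways from where I place its centre.
- **Contact:** the force readings during the hold stayed at noise level, under about 1 N. The wrist sensor's noise is too high to confirm the 0.2 N limit directly, but the pictures show nothing near the fingertips.
- **Strainer:** it has not visibly moved between the last three pictures.

**Disagreements:** the detector put the bowl 10 to 13 mm nearer the handle end than the rim I read from the picture. I went with my reading and shifted 2 mm towards the detector's. Both positions are within the 32 mm allowed. With the arm partly in the way, the detector also put the tray end 6 to 12 mm farther along than my estimate; that would only add clearance.

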